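Load and pin the cleaning carrier for the ultrasonic bath

TASK

Get the cleaning carrier ready for the ultrasonic bath: first lay every metal test block lying on the bench flat and square in a pocket of its own, then swing the hinged grille fully shut over them, and lock it by pushing a retaining pin from the outside fully home through the fork and the grille's eye at each of the two front corners. Leave everything else on the bench where it is.

Things in the scene. Friction and masses are not known exactly. Their poses are not given: they have to be found in the camera images.
- carrier: cleaning carrier: white plastic block 124 (x) x 184 (y) x 30 mm high with six pockets, on a steel foot plate 8 mm thick (x -94..110, y -105..105 mm); fixed. Origin on the bench under the middle of the pockets; x points from the forks (front, robot's side) to the hinge (back), y to its left, z up. Fingertips 10 mm or more above a block's underside clear the pocket's rim
- pocket0 (a point): middle of the floor of pocket 0 (front row, right). Pocket 54 mm along the carrier's x, 40 mm along its y, 8 mm deep; floor 22 mm and rim 30 mm above the bench; axes as the carrier's
- pocket1 (a point): middle of the floor of pocket 1 (front row, middle). Pocket 54 mm along the carrier's x, 40 mm along its y, 8 mm deep; floor 22 mm and rim 30 mm above the bench; axes as the carrier's
- pocket2 (a point): middle of the floor of pocket 2 (front row, left). Pocket 54 mm along the carrier's x, 40 mm along its y, 8 mm deep; floor 22 mm and rim 30 mm above the bench; axes as the carrier's
- pocket3 (a point): middle of the floor of pocket 3 (back row, right). Pocket 54 mm along the carrier's x, 40 mm along its y, 8 mm deep; floor 22 mm and rim 30 mm above the bench; axes as the carrier's
- pocket4 (a point): middle of the floor of pocket 4 (back row, middle). Pocket 54 mm along the carrier's x, 40 mm along its y, 8 mm deep; floor 22 mm and rim 30 mm above the bench; axes as the carrier's
- pocket5 (a point): middle of the floor of pocket 5 (back row, left). Pocket 54 mm along the carrier's x, 40 mm along its y, 8 mm deep; floor 22 mm and rim 30 mm above the bench; axes as the carrier's
- grille (a joint): angle (rad) of the steel hold-down grille: 0 = shut and level, grows as it opens up and back, to 1.95; starts open, leaning a little back. Hinge axis along the carrier's y, at x = 95, z = 52 mm of its frame. Hinge friction (0.12 N m) keeps it upright or leaning; near the end its weight (350 g) shuts it. Shut, its bars pass 2 mm above seated blocks; a badly seated one holds it up
- grille_handle (a point): middle of the grille's black handle bar, round, 10 mm diameter, 76 mm long, parallel to the hinge and 201 mm from its axis, in the plane of the grille; 38 mm of free gap between it and the first cross bar
- fork_l (a point): centre of the hole in the outer face of the front left fork, axes as the carrier's: two upright ears, 6 mm thick, 13 mm apart, 13 mm holes in line along y, 52 mm above the bench, tops at 65 mm. With the grille shut the eye of its side arm (8 mm thick, 13 mm hole) lies between them in line. The outer face looks to +y: the pin comes in from there; it is 25 mm through the whole fork
- fork_r (a point): centre of the hole in the outer face of the front right fork, axes as the carrier's: two upright ears, 6 mm thick, 13 mm apart, 13 mm holes in line along y, 52 mm above the bench, tops at 65 mm. With the grille shut the eye of its side arm (8 mm thick, 13 mm hole) lies between them in line. The outer face looks to -y: the pin comes in from there; it is 25 mm through the whole fork
- block1: test block of bright steel, 50 (x) x 36 (y) x 24 mm high, may be absent. Origin at the centre of its underside, z up
- block2: test block of brass, 50 (x) x 36 (y) x 24 mm high, may be absent. Origin at the centre of its underside, z up
- block3: test block of copper, 50 (x) x 36 (y) x 24 mm high, may be absent. Origin at the centre of its underside, z up
- block4: test block of aluminium (light, about 120 g; the others 340 to 390 g), 50 (x) x 36 (y) x 24 mm high, may be absent. Origin at the centre of its underside, z up
- block5: test block of dark steel, 50 (x) x 36 (y) x 24 mm high, may be absent. Origin at the centre of its underside, z up
- block6: test block of brass (a second one), 50 (x) x 36 (y) x 24 mm high, may be absent. Origin at the centre of its underside, z up
- pin1: retaining pin, 60 g, lying on the bench: steel shaft 10 mm diameter, 40 mm long (the last 8 mm a taper to 4 mm), and an orange grip 18 x 18 mm, 38 mm long. Origin on the axis at the shoulder where grip meets shaft, 9 mm above the bench when lying; x axis along the shaft towards the tip, the grip lies at x = -38..0 mm. Either pin fits either fork
- pin2: retaining pin, 60 g, lying on the bench: steel shaft 10 mm diameter, 40 mm long (the last 8 mm a taper to 4 mm), and an orange grip 18 x 18 mm, 38 mm long. Origin on the axis at the shoulder where grip meets shaft, 9 mm above the bench when lying; x axis along the shaft towards the tip, the grip lies at x = -38..0 mm. Either pin fits either fork
- beaker: glass beaker, 64 mm wide, 85 mm high; a bystander, to be left where it is; origin at its underside
- wash_bottle: white wash bottle with red cap, 60 mm wide, 150 mm high; a bystander, to be left where it is; origin at its underside
- sample_jar: amber jar with black lid, 52 mm wide, 60 mm high; a bystander, to be left where it is; origin at its underside
- brush: cleaning brush lying on the bench; a bystander, to be left where it is; origin at its underside
- spanner: steel spanner lying on the bench; a bystander, to be left where it is; origin at its underside

How it is judged:
By the outcome, as a careful person would: the job done as asked, in the order asked, and still so for the second after the job is handed in, with the robot touching nothing.
Of block1, block2, block3, block4, block5, block6 only 4 to 6 are there at a start; the rules pass over those that are not, and their reading is None.
At some moment in a run one of block1, block2, block3, block4, block5, block6, pin1, pin2 may be knocked a few centimetres aside while the robot is not near it.
It also fails if it takes over 210 s, if anything falls off the work surface, if the arm or the gripper's body presses on something with over 40 N, if the wrist force passes 120 N, or if a joint passes its speed limit or range.

ROBOT

A 6-joint arm with a two-finger parallel gripper is mounted at the origin on the work surface. World frame = base frame: x ahead of the robot, y to its left, z up, the work surface at z = 0. Lengths are in m, angles in rad, forces in N, time in s.
With the tool pointing down it reaches from about 0.325 to 0.9 m from the base axis. Payload 3.5 kg.
Tool frame: the origin (TCP) lies on the mounting face of the last link; the fingertips stand 173 mm ahead of it and the grasp point (between the pads) lies 155 mm ahead of it; z points along the fingers, y is the line along which they close (so a half turn about z gives the same grasp; the last joint's range is limited). The gripper opens to 85 mm and grips with 20 to 120 N. Pads are 22 mm wide; open, the fingers measure 114 mm over their backs; the gripper's body (76 mm by 85 mm) begins 54 mm behind the grasp point. The pads swing forward as they close: fully open they stand 13 mm farther back than shut.
Start: joints at [-0.103, 0.276, -0.026, 1.268, 0, 1.467], TCP at [0.625, -0, 0.405] pointing down, gripper open.
Joint ranges: [-3.12, 3.12], [-0.85, 1.88], [-1.08, 1.24], [-1.95, 2.15], [-1.57, 1.53], [-3.14, 3.14]. Speed limits (rad/s): [2.57, 2.57, 3.14, 3.14, 3.14, 3.14].

INTERFACE

Orientations are given as a unit quaternion [w, x, y, z].
In Python, from workcell import arm gives the robot as it stands. Calls block until the motion is done:
- arm.move_pose(position, orientation): joint-space move of the TCP to a pose.
- arm.servo_line(position, rot=None, vel=0.15, threshold=None): straight line of the TCP; rot=None keeps the orientation; vel is the mean speed in m/s. With threshold (N) it stops when the force on the tool has changed by that much, and returns True; else False.
- arm.goto_joints(angles): joint-space move.
- arm.grip(opening, f_grip=None): finger opening in m; f_grip is the grip in N (None keeps the last); returns when the fingers have stopped.
- arm.dwell(seconds).
- arm.solve_ik(position, orientation): joint angles nearest the present ones, or None.
- arm.observe(): the state.
- arm.camera(name): name is "scene" or "side" or "wrist"; returns (picture, depth): 420x560x3 uint8, blue, green, red; 420x560 float32, m along the optical axis (not along the pixel's ray), 0 where there is no reading.
- arm.camera_model(name): a dict with "mtx" (3x3 intrinsics, pixels), "R" (3x3) and "t" (3): a world point X has camera coordinates R X + t; the wrist camera has in their place "mount" (4x4, takes a point from camera to tool coordinates, whose origin is the TCP and whose axes are the flange's). Camera axes: x right, y down, z forward; pixel columns grow to the right and rows downward; lengths in m; the calibration is good to about 2 mm. The wrist camera is an equidistant fisheye: a pixel r from the principal point sees the ray r / f radians off the axis. A picture is of the moment at which its call begins: read the wrist's pose just before it. camera_model takes no time and is no camera call.
A pose or a line that the arm cannot do raises arm.Unreachable and nothing moves.
- arm.job_done(): hands the job in; it is judged then, once.
The state is a dict: "time_s": time; "q": joint angles; "qvel": joint speeds; "joint_torque": joint torques, N m; "tcp_pos": TCP position; "eef_rot": TCP orientation; "force": force on the tool from outside, world axes, zero at the start; "moment": the same for the moment, N m; "width": finger opening in m; "finger_force": force on a finger pad.
Only numpy, scipy, OpenCV 4.12 (cv2) and the standard library are available. Lean on these libraries where they do the work, as an engineer would, in place of code of your own. Each camera call takes 0.05 s, during which the arm holds its last target. There are 200 camera calls.

## Working session

There is one attempt and no reset: what is moved stays moved. The work goes in short steps, each a Python script; the robot and the scene stay as the last script left them, time stands still between calls to the robot, and variables do not carry over. Pictures are saved under pics/ and viewed, at most 14 in all, crops included, and the job is handed in when it is done.

```bash
ls; mkdir -p pics
python3 - <<'E'
from workcell import arm
import cv2,numpy as np
for n in ("scene","side"):
    p,d=arm.camera(n); cv2.imwrite(f"pics/{n}0.png",p); np.savez(f"pics/{n}0.npz",p=p,d=d)
    m=arm.camera_model(n); print(n,m)
print(arm.camera_model("wrist")); print(arm.observe())
E
```

```text
pics
scene {'mtx': array([[427.93922398,   0.        , 283.07216996],
       [  0.        , 427.93922398, 208.01722108],
       [  0.        ,   0.        ,   1.        ]]), 'R': array([[ 0.55795318,  0.82979779,  0.01112969],
       [ 0.63509879, -0.41832886, -0.6493462 ],
       [-0.53417017,  0.36937323, -0.7604115 ]]), 't': array([-0.2682275 , -0.28169267,  1.34638014])}
side {'mtx': array([[480.12787131,   0.        , 280.53420561],
       [  0.        , 480.12787131, 210.1091851 ],
       [  0.        ,   0.        ,   1.        ]]), 'R': array([[-8.44210771e-01, -5.36011056e-01,  5.68125316e-04],
       [-3.14087607e-01,  4.93824652e-01, -8.10855220e-01],
       [ 4.34346808e-01, -6.84711151e-01, -5.85246520e-01]]), 't': array([0.45020784, 0.22308914, 1.12556956])}
{'mtx': array([[325.1922621 ,   0.        , 274.61276078],
       [  0.        , 325.1922621 , 205.53269739],
       [  0.        ,   0.        ,   1.        ]]), 'mount': array([[ 1.00745879e-03, -9.56415029e-01, -2.92009038e-01,
         7.52138341e-02],
       [ 9.99999097e-01,  1.22314079e-03, -5.56052522e-04,
 
[... 217 characters left out ...]
 array([-1.03430758e-01,  2.77060183e-01, -2.77334305e-02,  1.26802016e+00,
        9.34263986e-06,  1.46740166e+00]), 'qvel': array([-7.13687644e-05, -1.79716130e-03,  4.13060192e-03, -1.21611017e-03,
       -1.85766887e-03,  1.34721285e-04]), 'joint_torque': array([ 8.02060767e-04, -4.46709216e+01,  2.96128178e+01,  8.47860065e-03,
       -4.56193129e-05,  5.66283830e-06]), 'tcp_pos': array([6.24640757e-01, 9.21459135e-06, 4.03674018e-01]), 'eef_rot': array([-7.86037217e-04,  7.07119186e-01,  7.07093657e-01, -6.32206048e-04]), 'force': array([-0.87008901,  0.7435833 , -0.40447459]), 'moment': array([-0.00225351,  0.02492005,  0.01199335]), 'finger_force': 0.0, 'width': 0.08513088669791676}
```

View pics/scene0.png

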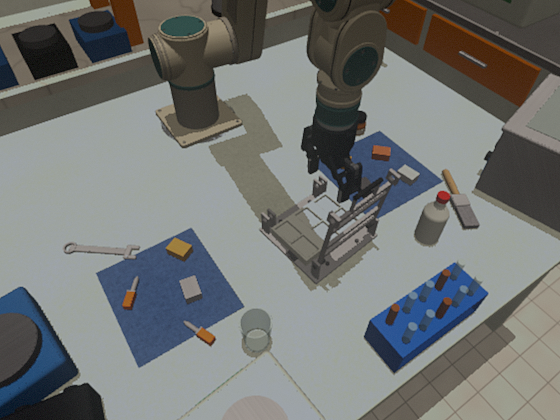

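View pics/side0.png

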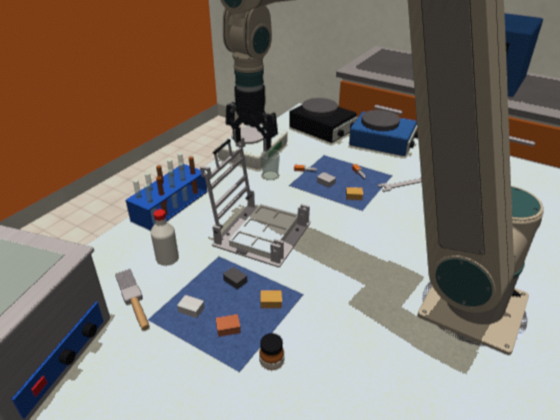

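The scene shows two mats. The left one (scene, robot's right) holds a brass block at (179,249), a silver block at (190,288), and pins at (131,292) and (199,331). The right mat (side) holds dark (235,277), silver (190,305), brass (271,298) and copper (228,325) blocks. The carrier is at scene (320,240) with the grille open.

```bash
cat > h.py <<'E'
from workcell import arm
import cv2,numpy as np
from scipy.spatial.transform import Rotation as Ro
def R_of(q): return Ro.from_quat(np.roll(q,-1)).as_matrix()
def q_of(R): return np.roll(Ro.from_matrix(R).as_quat(),1)
def down(yaw):
    "tool pointing down, tool y (closing) along world angle yaw+90deg, tool x along -(yaw direction): camera on the near side"
    c,s=np.cos(yaw),np.sin(yaw)
    return q_of(np.array([[-c,-s,0],[-s,c,0],[0,0,-1]]).T.T @ np.eye(3)) 
def cloud(name,save=None):
    o=arm.observe(); p,d=arm.camera(name); m=arm.camera_model(name); K=m["mtx"]
    v,u=np.mgrid[0:420,0:560]; x=(u-K[0,2])/K[0,0]; y=(v-K[1,2])/K[1,1]
    if name=="wrist":
        r=np.hypot(x,y)+1e-9; k=np.tan(np.minimum(r,1.4))/r
        C=np.dstack([x*k*d,y*k*d,d])
        M=m["mount"]; T=C@M[:3,:3].T+M[:3,3]; W=T@R_of(o["eef_rot"]).T+o["tcp_pos"]
    else:
        W=(np.dstack([x*d,y*d,d])-m["t"])@m["R"]
    W[d<=0]=np.nan
    if save: cv2.imwrite(f"pics/{save}.png",p)
    return p,W
def hmap(p,W,c,half=.2,res=.001):
    "top-down: height map and colour map around c, rows=x, cols=y"
    n=int(2*half/res); H=np.full((n,n),np.nan,np.float32); Cc=np.zeros((n,n,3),np.uint8)
    i=((W[...,0]-c[0]+half)/res); j=((W[...,1]-c[1]+half)/res)
    ok=np.isfinite(i)&(i>=0)&(i<n)&(j>=0)&(j<n); o=np.argsort(W[...,2][ok])
    I=i[ok].astype(int)[o];J=j[ok].astype(int)[o]; H[I,J]=W[...,2][ok][o]; Cc[I,J]=p[ok][o]
    return H,Cc
def blobs(p,W,zlo,zhi,amin=60):
    "image blobs in a height band: list of (centroid, rect size, yaw of long side, mean bgr, n)"
    z=W[...,2]; M=((z>zlo)&(z<zhi)).astype(np.uint8); M=cv2.morphologyEx(M,cv2.MORPH_OPEN,np.ones((3,3)))
    n,L,st,_=cv2.connectedComponentsWithStats(M,connectivity=4); out=[]
    for k in range(1,n):
        if st[k,4]<amin: continue
        P=W[L==k]; (cx,cy),(a,b),t=cv2.minAreaRect((P[:,:2]*1000).astype(np.float32))
        if a<b: a,b,t=b,a,t+90
        out.append((np.array([cx,cy])/1000,(round(a),round(b)),np.radians((t+90)%180-90),p[L==k].mean(0).round(),st[k,4],round(float(np.median(P[:,2])),4)))
    return out
E
python3 - <<'E'
from h import *
print(R_of(down(0)))
for n in("scene","side"):
    z=np.load(f"pics/{n}0.npz")
    arm_cam=arm.camera
    arm.camera=lambda k:(z["p"],z["d"])
    p,W=cloud(n); arm.camera=arm_cam
    for b in blobs(p,W,.016,.034,40):
        if 0.2<b[0][0]<1: print(n,b)
    px={"scene":[(131,292),(199,331),(170,292),(320,262),(268,225),(320,190),(376,237),(315,275),(256,335)],"side":[(305,213),(218,238),(277,250),(239,145),(215,155)]}[n]
    for u,v in px: print((u,v),W[v,u].round(3))
E
```

```text
[[-1.  0.  0.]
 [ 0.  1.  0.]
 [ 0.  0. -1.]]
scene (array([0.44674298, 0.361591  ]), (49, 41), np.float64(0.8335111645459561), array([ 55.,  83., 135.]), np.int32(173), 0.0231)
scene (array([0.55334076, 0.36387946]), (50, 40), np.float64(0.13360389263757638), array([132., 138., 138.]), np.int32(192), 0.023)
scene (array([0.5215426, 0.2369158]), (45, 23), np.float64(-0.7999468792744967), array([68., 69., 72.]), np.int32(82), 0.0234)
scene (array([0.79111707, 0.51021356]), (218, 11), np.float64(0.2464952662789001), array([57., 59., 61.]), np.int32(494), 0.0255)
scene (array([0.70104529, 0.40568167]), (95, 41), np.float64(-0.5063305727741161), array([120., 126., 133.]), np.int32(257), 0.0186)
scene (array([0.54967017, 0.04312167]), (197, 146), np.float64(-1.397005075314294), array([118., 124., 124.]), np.int32(2576), 0.024)
scene (array([0.60649628, 0.09514372]), (85, 13), np.float64(-1.4605344835125116), array([149., 150., 146.]), np.int32(107), 0.0231)
scene (array([0.73694464, 0.24106238]), (50, 17), np.float64(0.5597483910769799), array([74., 80., 82.]), np.int32(98), 0.0245)
scene
[... 3300 characters left out ...]
 np.int32(288), 0.0221)
side (array([0.62963049, 0.44287775]), (39, 10), np.float64(-0.5539676004567995), array([ 98., 145., 187.]), np.int32(46), 0.0183)
side (array([0.44044699, 0.3642587 ]), (50, 39), np.float64(0.8028154366636483), array([ 65.,  98., 171.]), np.int32(324), 0.0222)
side (array([0.30408701, 0.39268475]), (52, 26), np.float64(0.6917578242027906), array([53., 72., 95.]), np.int32(178), 0.0271)
side (array([0.62661047, 0.68125671]), (30, 7), np.float64(-1.288133868174121), array([56., 43., 39.]), np.int32(59), 0.0273)
(305, 213) [ 0.479 -0.041  0.055]
(218, 238) [0.632 0.154 0.033]
(277, 250) [0.462 0.128 0.05 ]
(239, 145) [ 0.682 -0.023  0.216]
(215, 155) [0.67  0.093 0.244]
```

Run:
```python
from h import *
np.set_printoptions(precision=4,suppress=True)
arm.move_pose([.54,.043,.38],down(.15)); arm.dwell(.3)
p,W=cloud("wrist","car1"); np.savez("pics/car1.npz",p=p,W=W)
for b in blobs(p,W,.014,.026,100): print(b)
H,C=hmap(p,W,(.54,.043),.16); 
Hv=np.nan_to_num(np.clip((H)/.07*255,0,255)).astype(np.uint8)
cv2.imwrite("pics/car1h.png",np.hstack([cv2.cvtColor(Hv,cv2.COLOR_GRAY2BGR),C])[::-1])
print(arm.observe()["time_s"],arm.observe()["tcp_pos"])
```

```text
(array([ 0.4332, -0.2632]), (51, 38), np.float64(0.521029490936645), array([ 44., 104., 136.]), np.int32(993), 0.0231)
(array([0.3212, 0.3628]), (49, 18), np.float64(0.3681365805173552), array([45., 54., 62.]), np.int32(207), 0.0203)
(array([0.405 , 0.2455]), (51, 38), np.float64(0.5983942540244196), array([ 47., 109., 143.]), np.int32(1258), 0.023)
(array([0.4417, 0.3619]), (51, 37), np.float64(0.7862891905191616), array([ 44.,  74., 131.]), np.int32(864), 0.0227)
(array([ 0.5439, -0.2874]), (50, 38), np.float64(-0.1562679011792335), array([108., 115., 122.]), np.int32(861), 0.023)
(array([ 0.5394, -0.0275]), (54, 40), np.float64(0.12734502298983463), array([137., 141., 141.]), np.int32(1930), 0.0212)
(array([0.5314, 0.0384]), (53, 41), np.float64(0.12299817816909368), array([107., 121., 127.]), np.int32(2060), 0.0212)
(array([0.5224, 0.1048]), (54, 40), np.float64(0.1336555413179671), array([152., 151., 149.]), np.int32(1927), 0.0211)
(array([0.5193, 0.2336]), (50, 38), np.float64(-0.13861074367784465), array([61., 63., 67.]), np.int32(1263), 0.0229)
(array([ 0.5977, -0.0204]), (52
[... 252 characters left out ...]
t64(0.1289130755949165), array([165., 160., 155.]), np.int32(1656), 0.0211)
(array([0.5483, 0.3639]), (51, 39), np.float64(0.17784268515742663), array([125., 134., 134.]), np.int32(816), 0.0226)
(array([ 0.6572, -0.3097]), (38, 21), np.float64(0.4084109997608919), array([ 27.,  85., 146.]), np.int32(213), 0.0171)
(array([0.645 , 0.4358]), (118, 42), np.float64(-0.5338089357434992), array([ 91., 118., 141.]), np.int32(611), 0.0177)
(array([ 0.7047, -0.2124]), (47, 15), np.float64(0.8120502140596071), array([106., 117., 115.]), np.int32(180), 0.0201)
(array([0.6775, 0.515 ]), (93, 37), np.float64(-0.8166684682849407), array([42., 44., 47.]), np.int32(241), 0.0192)
1.9167 [0.5401 0.0429 0.38  ]
```

View pics/car1.png

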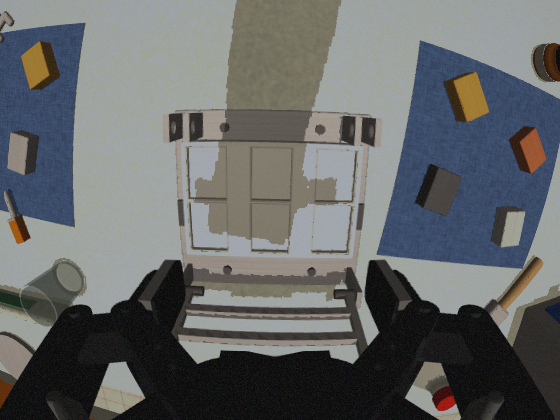

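View pics/car1h.png

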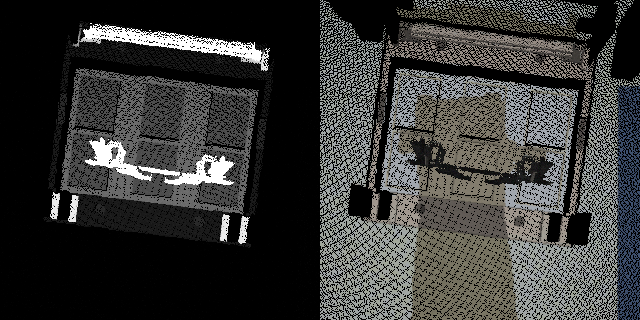

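```bash
cat >> h.py <<'E'
P=np.array([[.5394,-.0275],[.5314,.0384],[.5224,.1048],[.5977,-.0204],[.5894,.0459],[.5807,.1123]])
N=np.array([[-29,-66],[-29,0],[-29,66],[29.6,-66],[29.6,0],[29.6,66]])/1000
N[:,0]-=0; A=P-P.mean(0); B=N-N.mean(0)
YAW=np.arctan2((B[:,0]*A[:,1]-B[:,1]*A[:,0]).sum(),(A*B).sum())
ex=np.array([np.cos(YAW),np.sin(YAW)]); ey=np.array([-ex[1],ex[0]])
ORG=P.mean(0)-.0006*ex
def car(x,y): return ORG+x*ex+y*ey          # carrier frame (m) to world xy
POCK=[car(a,b) for a in(-.029,.029) for b in(-.066,0,.066)]
OFF=np.array([0.,0.])
def find(c,zlo=.0195,rad=.06):
    p,W=cloud("wrist")
    bs=[b for b in blobs(p,W,zlo,.03,150) if np.hypot(*(b[0]-c))<rad and 40<b[1][0]<60 and 28<b[1][1]<48]
    return min(bs,key=lambda b:np.hypot(*(b[0]-c))) if bs else None
def L(xy,z,**k): return arm.servo_line([xy[0],xy[1],z],**k)
def block(c,yaw,k):
    arm.move_pose([*c,.33],down(yaw)); arm.dwell(.1)
    b=find(np.array(c))
    if b is None: print("not found"); return False
    print("block",b)
    c,yaw=b[0],b[2]
    arm.grip(.062,60); arm.move_pose([*c,.25],down(yaw)); L(c,.1845,vel=.15); arm.grip(.02,70)
    w=arm.observe()["width"]; print("width",w)
    if w<.03: L(c,.33); return False
    L(c,.34,vel=.3); t=POCK[k]
    arm.move_pose([*t,.30],down(YAW)); L(t,.222,vel=.15)
    hit=L(t,.2065,vel=.04,threshold=12); o=arm.observe()
    print("place",k,hit,o["tcp_pos"],o["force"].round(1))
    if o["tcp_pos"][2]>.211: return False
    arm.grip(.056); L(t,.30,vel=.3); print("t",arm.observe()["time_s"]); return True
E
python3 - <<'E'
from h import *
np.set_printoptions(precision=4,suppress=True)
print(YAW,ORG,((P-np.array(POCK))@np.c_[ex,ey]*1000).round(2))
block((.405,.2455),.598,5)
E
```

```text
0.12722026584777033 [0.5596 0.0422] [[ 0.15 -0.55]
 [ 0.58 -0.17]
 [ 0.07  0.84]
 [ 0.88 -0.91]
 [ 1.06 -0.09]
 [ 0.86  0.88]]
block (array([0.4047, 0.246 ]), (50, 36), np.float64(0.5959374879188214), array([ 42.,  95., 131.]), np.int32(2233), 0.0231)
width 0.033860522977720055
place 5 True [0.5806 0.1114 0.2085] [-0.   0.7  4.4]
t 8.1917
```

```bash
cat >> h.py <<'E'
def check(save=None):
    arm.move_pose([*car(-.02,0),.38],down(YAW)); arm.dwell(.1); p,W=cloud("wrist",save)
    for b in blobs(p,W,.034,.056,150):
        r=(b[0]-ORG)@np.c_[ex,ey]*1000
        if abs(r[0])<70 and abs(r[1])<100:
            m=(np.hypot(*(np.moveaxis(W[...,:2],-1,0)-b[0][:,None,None]))<.02)&(W[...,2]>.034); Q=W[m]
            pl=np.linalg.lstsq(np.c_[Q[:,:2]-b[0],np.ones(len(Q))],Q[:,2],rcond=None)[0]
            print("car mm",r.round(1),b[1],"dyaw",round(np.degrees(b[2]-YAW),1),"z",pl[2].round(4),"tilt deg",np.degrees(pl[:2]).round(1))
E
python3 - <<'E'
from h import *
np.set_printoptions(precision=4,suppress=True)
check("chk1")
E
```

```text
car mm [27.4 66.9] (50, 36) dyaw -0.3 z 0.0449 tilt deg [-0.6  1.3]
```

Run:
```python
from h import *
np.set_printoptions(precision=4,suppress=True)
for c,y,k in [((.519,.2336),-.139,4),((.4417,.3619),.786,3),((.5483,.3639),.178,2)]:
    if not block(c,y,k): print("STOP",k); break
else:
    check()
    for c,y,k in [((.4332,-.2632),.52,0),((.544,-.2874),-.156,1)]:
        if not block(c,y,k): print("STOP",k); break
    else: check("chk2")
```

```text
block (array([0.5193, 0.234 ]), (50, 36), np.float64(-0.15398184369950949), array([61., 63., 66.]), np.int32(2264), 0.0231)
width 0.03412131414218245
place 4 True [0.589  0.0458 0.2087] [-0.2 -0.5  3.4]
t 14.8
block (array([0.4421, 0.3625]), (51, 36), np.float64(0.8023495832099662), array([ 49.,  79., 137.]), np.int32(2241), 0.0231)
width 0.034373062175395076
place 3 True [ 0.5974 -0.0197  0.2087] [-0.6  0.3  3.6]
t 21.9167
block (array([0.5484, 0.364 ]), (50, 36), np.float64(0.16929698404876906), array([123., 132., 139.]), np.int32(2231), 0.0231)
width 0.03404250992363786
place 2 True [0.5232 0.104  0.2088] [-0.6 -0.   5. ]
t 28.6583
car mm [-29.5  66.9] (50, 37) dyaw 0.9 z 0.2045 tilt deg [ -77.1 -334.5]
car mm [ 27.2 -65.1] (49, 37) dyaw -0.8 z 0.045 tilt deg [-0.4 -1. ]
car mm [27.3 66.8] (49, 36) dyaw -0.4 z 0.0449 tilt deg [-0.6  1.2]
car mm [28.1  0.5] (49, 36) dyaw 0.5 z 0.0451 tilt deg [0.2 0. ]
block (array([ 0.4325, -0.264 ]), (50, 36), np.float64(0.5042197845836329), array([ 44.,  99., 137.]), np.int32(2263), 0.0231)
width 0.03365993329243155
place 0 True [ 0.5399 -0.0271  0.2085] [-0.2  0.3  3.4]
t 35.8333
block (array([ 0.5436, -0.2883]), (50, 36), np.float64(-0.1679169672614036), array([109., 115., 122.]), np.int32(2244), 0.0231)
width 0.03405346379212346
place 1 True [0.5315 0.0385 0.2087] [ 0.2 -0.1  5.1]
t 42.375
car mm [-29.4   0.6] (50, 36) dyaw -0.7 z 0.2289 tilt deg [-346.1  -35.3]
car mm [-29.2 -64.9] (50, 37) dyaw -0.4 z 0.1956 tilt deg [-171.3  327.7]
car mm [-29.3  66.8] (50, 36) dyaw 0.9 z 0.2015 tilt deg [ -79.5 -344.3]
car mm [ 27.2 -65.1] (50, 37) dyaw -1.2 z 0.045 tilt deg [-0.3 -1.7]
car mm [28.2  0.7] (50, 36) dyaw -0.2 z 0.0451 tilt deg [-0.   0.2]
car mm [27.4 66.9] (50, 36) dyaw -0.6 z 0.0449 tilt deg [-0.3  1.7]
```

Run:
```python
from h import *
np.set_printoptions(precision=4,suppress=True)
z0={n:dict(np.load(f"pics/{n}0.npz")) for n in("scene","side")}
cam=arm.camera
for n in("scene","side"):
    arm.camera=lambda k:(z0[k]["p"],z0[k]["d"]); p,W=cloud(n); arm.camera=cam
    X=(W[...,:2]-ORG)@np.c_[ex,ey]; a=X[...,0]-.095; b=W[...,2]-.052
    r=np.hypot(a,b); th=np.arctan2(b,-a)
    m=(abs(X[...,1])<.1)&(r>.08)&(r<.215)&(th>1.4)&(th<2.1)&(abs(a)<.1)
    for lo,hi in((.08,.12),(.12,.16),(.16,.185),(.19,.215)):
        k=m&(r>lo)&(r<hi); h=k&(p.max(-1)<70)
        print(n,lo,k.sum(),np.median(th[k]),h.sum(),np.median(th[h]),np.median(r[h]),np.percentile(X[...,1][h],[3,97]))
```

```text
scene 0.08 113 1.7458976388208012 82 1.7342918110980157 0.09858534134050284 [-0.0912  0.083 ]
scene 0.12 655 1.7294347782716426 206 1.7364077087689478 0.1422699266692942 [-0.0909  0.0833]
scene 0.16 292 1.716054054079444 187 1.717109123321476 0.17243930276598846 [-0.0914  0.0835]
scene 0.19 273 1.7057549194360888 239 1.7057549194360888 0.20524578332257173 [-0.0664  0.032 ]
side 0.08 144 1.6604212572900945 43 1.6564868837371998 0.10678716584542805 [-0.0881  0.0907]
side 0.12 460 1.6669563172656876 84 1.6642119570672511 0.14236916470677954 [-0.0839  0.0916]
side 0.16 206 1.6688897444447675 39 1.648554116257746 0.17072968582742584 [-0.0854  0.0926]
side 0.19 160 1.6647753199030753 108 1.6593737516690772 0.2015383211672472 [-0.0615  0.0376]
```

View pics/chk2.png

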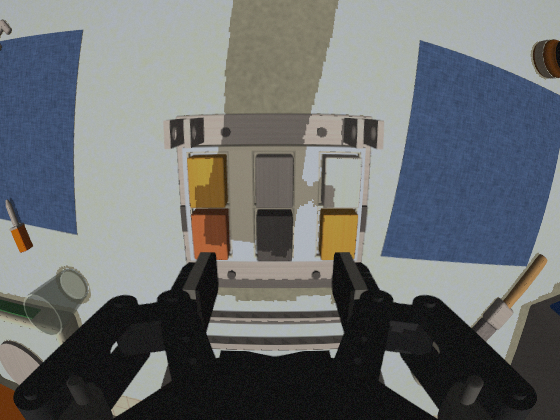

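```bash
cat >> h.py <<'E'
YH=-.012
def hand(th,dz=0): return [*car(.095-.201*np.cos(th),YH),.052+.201*np.sin(th)+.153+dz]
E
python3 - <<'E'
from h import *
np.set_printoptions(precision=4,suppress=True)
QD=down(YAW-np.pi/2); th=1.68
arm.grip(.085); arm.move_pose(hand(th,.08),QD); 
print(arm.observe()["q"])
hit=arm.servo_line(hand(th),vel=.12,threshold=8); print("desc",hit,arm.observe()["tcp_pos"],hand(th))
if not hit:
    arm.grip(0,30); o=arm.observe(); print("w",o["width"],o["finger_force"],o["force"])
    if o["width"]>.006:
        for t in np.linspace(th,0,14)[1:]:
            h=arm.servo_line(hand(t),vel=.12,threshold=25)
            o=arm.observe(); print(round(t,2),h,o["force"].round(1),o["width"].round(4))
            if h: break
        print(o["tcp_pos"],hand(0))
    cloud("side","gr1"); print(o["time_s"])
E
```

```text
[-0.0287  0.3478  0.2356  1.4593  0.      1.4143]
desc False [0.6773 0.0451 0.4056] [np.float64(0.6770555922361046), np.float64(0.04510362088447105), np.float64(0.40480268364181327)]
w 0.008977131485643585 29.202694594860077 [ 1.9395 -0.7191  0.1935]Traceback (most recent call last):
  File "<stdin>", line 12, in <module>
AttributeError: 'float' object has no attribute 'round'
```

Run:
```python
from h import *
np.set_printoptions(precision=4,suppress=True)
for t in np.linspace(1.68,0,14)[2:]:
    h=arm.servo_line(hand(t),vel=.12,threshold=25)
    o=arm.observe(); print(round(t,2),h,o["force"].round(1),round(o["width"],4))
    if h: break
print(o["tcp_pos"],hand(0))
cloud("side","gr1"); print(o["time_s"])
```

```text
1.42 False [-0.7  0.7  6.1] 0.0089
1.29 False [-1.3  1.2  4. ] 0.0086
1.16 False [-2.5  0.2  2.1] 0.009
1.03 False [-2.5  1.9  2.6] 0.0092
0.9 False [-0.8  0.5 -0.4] 0.0085
0.78 False [ 0.5  0.5 -2.2] 0.0091
0.65 False [ 2.2  1.6 -2.8] 0.0089
0.52 False [ 2.3  1.7 -3.1] 0.0087
0.39 False [ 2.3  2.1 -3.1] 0.0087
0.26 False [ 3.5  1.5 -3. ] 0.0089
0.13 False [ 4.   2.  -1.8] 0.0086
0.0 False [ 3.7  1.3 -2.5] 0.009
[0.4564 0.0168 0.2053] [np.float64(0.4559506924729563), np.float64(0.01682185176116999), np.float64(0.205)]
51.025
```

View pics/gr1.png

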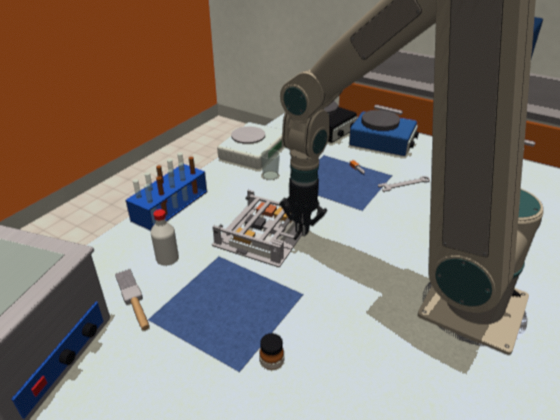

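Run:
```python
from h import *
np.set_printoptions(precision=4,suppress=True)
h=arm.servo_line(hand(0,-.004),vel=.03,threshold=10); print(h,arm.observe()["tcp_pos"],arm.observe()["force"])
arm.grip(.034); arm.servo_line(hand(0,.10),vel=.2)
arm.move_pose([*car(-.085,0),.36],down(YAW)); arm.dwell(.15)
p,W=cloud("wrist","fk"); np.savez("pics/fk.npz",p=p,W=W)
X=(W[...,:2]-ORG)@np.c_[ex,ey]*1000
for nm,(p_,W_) in {"now":(p,W),"before":(lambda z:(z["p"],z["W"]))(np.load("pics/car1.npz"))}.items():
    for b in blobs(p_,W_,.058,.07,25):
        r=(b[0]-ORG)@np.c_[ex,ey]*1000
        if -130<r[0]<-40 and abs(r[1])<130: print(nm,"top",r.round(1),b[1],b[5])
for x0 in(-106,-85,-60,-30,0,30,60): # grille level?
    m=(abs(X[...,0]-x0)<6)&(abs(X[...,1])<80)&(W[...,2]>.047)&(W[...,2]<.08); print(x0,m.sum(),np.median(W[...,2][m]))
cv2.imwrite("pics/fkc.png",cv2.resize(p[60:260,120:440],None,fx=2.5,fy=2.5))
```

```text
True [0.4566 0.0167 0.204 ] [-0.9817 -0.0829  7.2588]
now top [-78.1 -86. ] (27, 26) 0.0639
now top [-78.2  76.4] (27, 7) 0.0638
now top [-78.5  90.6] (27, 17) 0.0639
before top [-78.3 -76.2] (26, 7) 0.0641
before top [-78.5 -95.2] (25, 7) 0.064
before top [-78.2  76.3] (26, 7) 0.064
before top [-78.3  95.2] (26, 7) 0.064
-106 1097 0.055190177625643044
-85 512 0.05563728790318695
-60 2149 0.05493826010176478
-30 1722 0.054797204725070076
0 0 nan
30 640 0.05496389044107347
60 840 0.05440421146908217
  return _methods._mean(a, axis=axis, dtype=dtype,
  ret = ret.dtype.type(ret / rcount)
```

View pics/fkc.png

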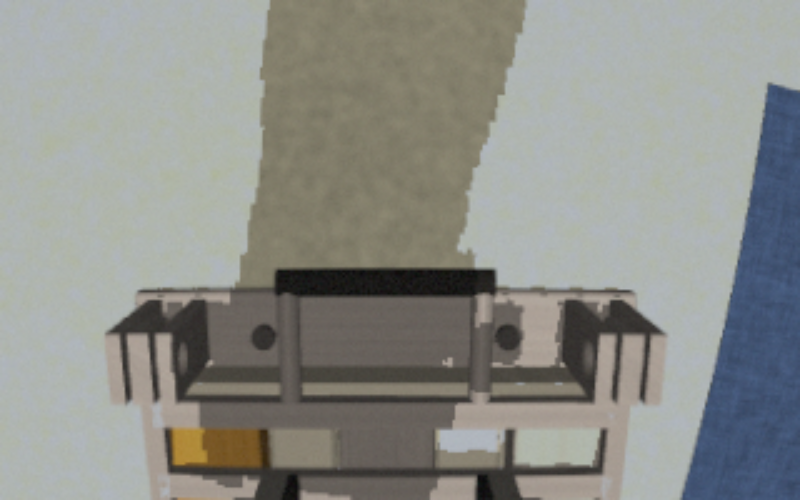

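```bash
cat >> h.py <<'E'
def pins(p,W):
    "list of (grip centre xy, yaw towards tip, size)"
    z=W[...,2]; B,G,R=[p[...,i].astype(int) for i in range(3)]
    M=((R>100)&(R>2.2*B)&(R>1.3*G)&(z>.0135)&(z<.026)).astype(np.uint8); out=[]
    n,Lb,st,_=cv2.connectedComponentsWithStats(M)
    for k in range(1,n):
        if st[k,4]<80: continue
        q=W[Lb==k]; (cx,cy),(a,b),t=cv2.minAreaRect((q[:,:2]*1000).astype(np.float32)); c=np.array([cx,cy])/1000
        if a<b: a,b,t=b,a,t+90
        if not(30<a<46 and 13<b<25): continue
        t=np.radians(t); d=np.array([np.cos(t),np.sin(t)])
        e=(W[...,:2]-c); al=e@d; la=abs(e@np.array([-d[1],d[0]])); s=(z>.0065)&(z<.02)&(la<.006)
        f=(s&(al>.022)&(al<.055)).sum(); r=(s&(al<-.022)&(al>-.055)).sum()
        if r>f: t+=np.pi
        out.append((c,(t+np.pi)%(2*np.pi)-np.pi,(round(a),round(b)),(f,r)))
    return out
E
python3 - <<'E'
from h import *
np.set_printoptions(precision=4,suppress=True)
arm.grip(.085); arm.move_pose([.54,-.30,.38],down(-.5)); arm.dwell(.15)
p,W=cloud("wrist","pn"); print(*pins(p,W),sep="\n"); print(arm.observe()["q"],arm.observe()["time_s"])
E
```

```text
(array([ 0.5115, -0.4304]), np.float64(2.5944884853153187), (34, 17), (np.int64(260), np.int64(0)))
(array([ 0.6582, -0.3098]), np.float64(-2.7591535331486536), (33, 17), (np.int64(0), np.int64(235)))
[-0.6097  0.276  -0.0794  1.2156  0.0002 -0.1117] 55.9083
```

View pics/pn.png

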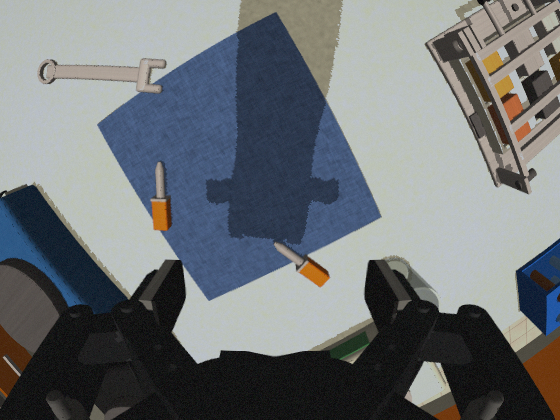

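```bash
cat >> h.py <<'E'
ZP=.0525+.167
def pick_pin(c,yaw):
    arm.move_pose([*c,.33],down(yaw+np.pi)); arm.grip(.045,70); arm.dwell(.1)
    p,W=cloud("wrist"); b=min(pins(p,W),key=lambda b:np.hypot(*(b[0]-c))); print("pin",b)
    c,yaw=b[0],b[1]
    arm.move_pose([*c,.25],down(yaw+np.pi)); h=L(c,.176,vel=.12,threshold=15); print("low",h,arm.observe()["tcp_pos"])
    arm.grip(.005,70); print("w",arm.observe()["width"]); L(c,.33,vel=.3)
def approach(s,dy=.014):
    "s=+1 left, -1 right"
    yaw=YAW+s*np.pi/2
    arm.move_pose([*car(-.078,s*(.0983+.059+dy)),.29],down(yaw)); L(car(-.078,s*(.0983+.059+dy)),ZP); arm.dwell(.15)
def seepin(s,save=None):
    p,W=cloud("wrist",save); X=(W[...,:2]-ORG)@np.c_[ex,ey]*1000; y=s*X[...,1]; z=W[...,2]*1000
    o=arm.observe(); g=((o["tcp_pos"][:2]-ORG)@np.c_[ex,ey]*1000); print("tcp car",g.round(1),o["tcp_pos"][2])
    for d in np.arange(12,62,4):
        m=(abs(y-(s*g[1]-d))<2)&(abs(X[...,0]-g[0])<12)&(z>38)&(y>100)
        if m.sum()>5: print("d",d,"y",round(s*g[1]-d),"n",m.sum(),"x mid",((X[...,0][m].min()+X[...,0][m].max())/2).round(1),"w",np.ptp(X[...,0][m]).round(1),"ztop",np.percentile(z[m],95).round(1))
    m=(z>58)&(z<70)&(y>65)&(y<105)&(abs(X[...,0]+78)<25)
    print("fork x",X[...,0][m].min().round(1),X[...,0][m].max().round(1),"y",y[m].max().round(1),"z",np.median(z[m]).round(1))
    return p
E
python3 - <<'E'
from h import *
np.set_printoptions(precision=4,suppress=True)
pick_pin((.6582,-.3098),-2.759)
approach(-1); p=seepin(-1,"ap1"); print(arm.observe()["time_s"])
cv2.imwrite("pics/ap1c.png",cv2.resize(p[0:260,140:420],None,fx=2.2,fy=2.2))
E
```

```text
pin (array([ 0.6589, -0.3103]), np.float64(-2.752331646279334), (34, 17), (np.int64(0), np.int64(409)))
low False [ 0.6595 -0.3107  0.1771]
w 0.01551604488163951
tcp car [ -77.2 -171.8] 0.220826609809126
d 12 y 160 n 5831 x mid -77.2 w 24.0 ztop 143.1
d 16 y 156 n 1817 x mid -77.2 w 24.0 ztop 139.9
d 20 y 152 n 3227 x mid -77.2 w 24.0 ztop 149.9
d 24 y 148 n 192 x mid -76.4 w 21.2 ztop 57.2
d 28 y 144 n 189 x mid -77.4 w 9.3 ztop 56.9
d 32 y 140 n 194 x mid -77.4 w 9.3 ztop 56.9
d 36 y 136 n 203 x mid -77.6 w 9.7 ztop 57.0
d 40 y 132 n 209 x mid -77.6 w 9.6 ztop 57.0
d 44 y 128 n 209 x mid -77.6 w 9.5 ztop 57.0
d 48 y 124 n 212 x mid -77.6 w 9.4 ztop 57.0
d 52 y 120 n 222 x mid -77.4 w 9.9 ztop 57.0
d 56 y 116 n 190 x mid -77.4 w 9.0 ztop 56.2
d 60 y 112 n 100 x mid -77.6 w 5.9 ztop 54.8
fork x -91.4 -64.9 y 98.2 z 64.2
62.0667
```

View pics/ap1c.png

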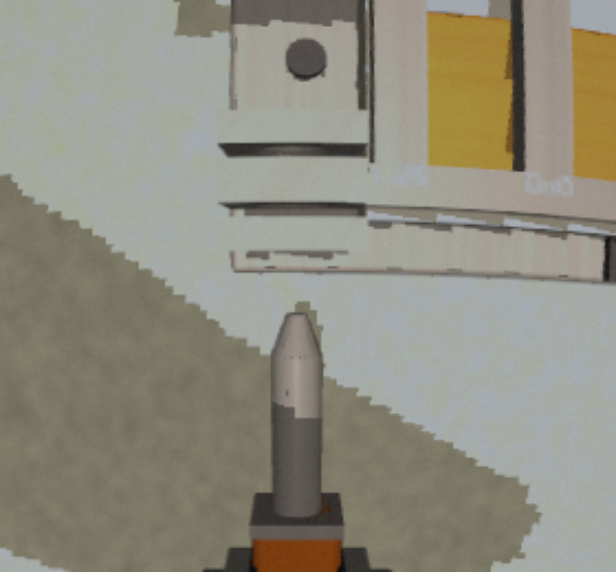

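```bash
cat >> h.py <<'E'
def insert(s,dx,dz,yend=.116,thr=25):
    o=arm.observe(); z=o["tcp_pos"][2]+dz; x,y=((o["tcp_pos"][:2]-ORG)@np.c_[ex,ey]); y=abs(y)
    # commanded from the last command: compensate the standing error
    x=-.078+dx; z=ZP+dz
    L(car(x,s*y),z,vel=.05)
    h=L(car(x,s*yend),z,vel=.04,threshold=thr); o=arm.observe()
    print("insert",h,((o["tcp_pos"][:2]-ORG)@np.c_[ex,ey]*1000).round(1),o["tcp_pos"][2],(o["force"][:2]@np.c_[ex,ey]).round(1),o["force"][2],"w",o["width"])
E
python3 - <<'E'
from h import *
np.set_printoptions(precision=4,suppress=True)
insert(-1,-.0006,-.0007); seepin(-1)
E
```

```text
insert False [ -78.1 -118.1] 0.21925175045529713 [ -0.9 -10.2] -0.524938851048444 w 0.016377619287707354
tcp car [ -78.1 -118.1] 0.21926360318716473
d 12 y 106 n 5574 x mid -78.1 w 24.0 ztop 141.6
d 16 y 102 n 2196 x mid -78.1 w 24.0 ztop 137.2
d 20 y 98 n 27 x mid -78.1 w 23.6 ztop 142.3
fork x -91.3 -65.0 y 105.0 z 63.9
```

Run:
```python
from h import *
np.set_printoptions(precision=4,suppress=True)
h=L(car(-.0786,-.110),ZP-.0007,vel=.03,threshold=18); o=arm.observe(); print(h,((o["tcp_pos"][:2]-ORG)@np.c_[ex,ey]*1000).round(1),o["force"])
arm.grip(.036); g=car(-.0786,-.118); L(g,.32,vel=.25)
p,W=cloud("wrist"); X=(W[...,:2]-ORG)@np.c_[ex,ey]*1000; B,G,R=[p[...,i].astype(int) for i in range(3)]
m=(R>100)&(R>2.2*B)&(R>1.3*G)&(abs(X[...,0]+78)<25)&(X[...,1]<-85)&(X[...,1]>-160); Q=X[m]; print("grip y",np.percentile(Q[:,1],[1,99]),"x",np.percentile(Q[:,0],[1,99]),"z",np.median(W[m][:,2]))
pick_pin((.5115,-.4304),2.594); approach(1); seepin(1); print(arm.observe()["time_s"])
```

```text
True [ -77.8 -115.7] [ 0.6983 -2.0428  2.4771]
grip y [-137.0321 -104.365 ] x [-85.921  -69.8704] z 0.055559327777249534
pin (array([ 0.5115, -0.4304]), np.float64(2.586911725435016), (34, 17), (np.int64(401), np.int64(0)))
low False [ 0.512  -0.4309  0.1771]
w 0.01644220344279831
tcp car [-77.1 171.4] 0.22077161739669998
d 12 y 159 n 3467 x mid -77.1 w 24.0 ztop 143.7
d 16 y 155 n 2666 x mid -77.1 w 24.0 ztop 146.8
d 20 y 151 n 2207 x mid -77.1 w 24.0 ztop 150.1
d 24 y 147 n 189 x mid -77.2 w 9.4 ztop 57.1
d 28 y 143 n 190 x mid -77.0 w 9.8 ztop 57.1
d 32 y 139 n 204 x mid -77.0 w 9.7 ztop 57.0
d 36 y 135 n 207 x mid -77.0 w 9.6 ztop 57.1
d 40 y 131 n 211 x mid -77.0 w 9.6 ztop 57.1
d 44 y 127 n 210 x mid -77.0 w 9.4 ztop 57.1
d 48 y 123 n 219 x mid -77.0 w 9.4 ztop 57.1
d 52 y 119 n 221 x mid -77.0 w 9.4 ztop 56.9
d 56 y 115 n 158 x mid -77.0 w 7.6 ztop 55.6
d 60 y 111 n 46 x mid -77.0 w 4.2 ztop 54.3
fork x -91.1 -64.8 y 98.7 z 64.2
72.0833
```

```bash
cat >> h.py <<'E'
def lookpin(s,save=None):
    arm.move_pose([*car(-.0786,s*.135),.32],down(YAW+s*np.pi/2)); arm.dwell(.1)
    p,W=cloud("wrist",save); X=(W[...,:2]-ORG)@np.c_[ex,ey]*1000; B,G,R=[p[...,i].astype(int) for i in range(3)]; y=s*X[...,1]
    m=(R>100)&(R>2.2*B)&(R>1.3*G)&(abs(X[...,0]+78)<25)&(y>85)&(y<160); print("grip",s,"y",np.percentile(y[m],[1,99]),"x",np.percentile(X[...,0][m],[1,99]))
    for a in range(98,142,4):
        k=(abs(y-a)<2)&(abs(X[...,0]+78)<7)&(W[...,2]>.03)
        if k.sum()>3: print(a,(np.percentile(W[...,2][k],80)*1000).round(1),end="; ")
    print(); return p
E
python3 - <<'E'
from h import *
np.set_printoptions(precision=4,suppress=True)
insert(1,-.0012,-.0007)
h=L(car(-.079,.110),ZP-.0007,vel=.03,threshold=18); o=arm.observe(); print(h,((o["tcp_pos"][:2]-ORG)@np.c_[ex,ey]*1000).round(1),o["force"])
arm.grip(.036); L(car(-.079,.118),.32,vel=.25)
a=lookpin(1); b=lookpin(-1)
cv2.imwrite("pics/pins.png",np.hstack([cv2.resize(i[20:240,180:400],(400,400)) for i in(a,b)])); print(arm.observe()["time_s"])
E
```

```text
insert False [-78.7 117.1] 0.21924776834300264 [0.9 7.7] 2.5136242986947797 w 0.01630008611858313
True [-78.5 114.7] [0.253  1.6525 3.255 ]
grip 1 y [104.4727 137.1907] x [-85.446  -68.5629]
98 64.5; 102 58.8; 106 58.3; 110 57.8; 114 245.8; 118 246.2; 122 240.3; 126 237.7; 130 54.8; 134 54.4; 138 54.0; 
grip -1 y [104.5448 137.2449] x [-85.7042 -69.414 ]
98 64.7; 102 58.5; 106 58.0; 110 57.6; 114 248.1; 118 56.7; 122 239.9; 126 225.5; 130 54.7; 134 54.4; 138 53.7; 
77.75
```

View pics/pins.png

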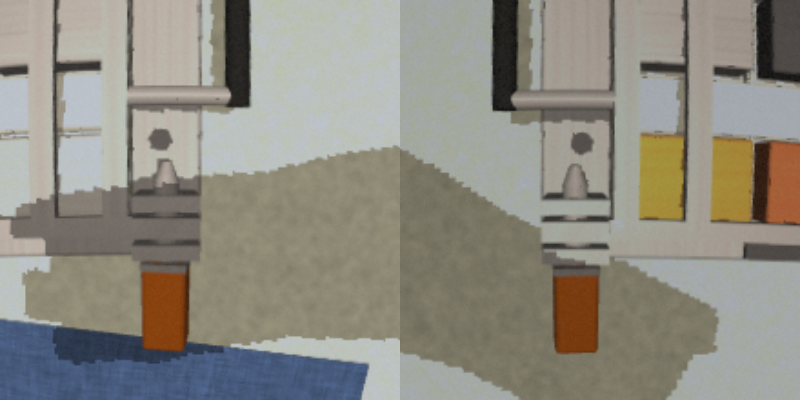

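Both pins pass through fork and eye with their tips showing, at about (165,175) and (575,180). The grips droop slightly, so I'll push each end to make sure it is fully home.

Run:
```python
from h import *
np.set_printoptions(precision=4,suppress=True)
arm.grip(0,40)
for s in(-1,1):
    q=down(YAW+s*np.pi/2)
    arm.move_pose([*car(-.0785,s*.175),.32],q); L(car(-.0785,s*.175),.214,vel=.2); arm.dwell(.1)
    h=L(car(-.0785,s*.140),.214,vel=.03,threshold=15); o=arm.observe(); print(h,((o["tcp_pos"][:2]-ORG)@np.c_[ex,ey]*1000).round(1),o["force"])
    L(car(-.0785,s*.18),.214,vel=.1); L(car(-.0785,s*.18),.33,vel=.3); lookpin(s)
arm.move_pose([*car(-.09,0),.40],down(YAW)); arm.dwell(.1); p,W=cloud("wrist","fin"); print(arm.observe()["time_s"])
X=(W[...,:2]-ORG)@np.c_[ex,ey]*1000
for x0 in(-106,-60,30,60):
    m=(abs(X[...,0]-x0)<6)&(abs(X[...,1])<80)&(W[...,2]>.047)&(W[...,2]<.08); print(x0,m.sum(),np.median(W[...,2][m]))
```

```text
True [ -77.4 -147.4] [-0.1951 -3.0822  1.9831]
grip -1 y [104.1774 137.3712] x [-85.8813 -69.6203]
98 64.8; 102 58.7; 106 58.0; 110 57.4; 114 244.9; 118 230.8; 122 236.3; 126 210.4; 130 192.3; 134 192.0; 138 192.8; 
True [-78.7 146.2] [-0.49    1.8408  0.8293]
grip 1 y [104.2717 137.0946] x [-85.5525 -69.0037]
98 64.5; 102 58.6; 106 58.1; 110 57.7; 114 245.0; 118 239.2; 122 232.0; 126 236.3; 130 191.6; 134 192.1; 138 192.7; 
88.3583
-106 811 0.05527900615782416
-60 1678 0.054929450229749516
30 560 0.054885733621241495
60 0 nan
  return _methods._mean(a, axis=axis, dtype=dtype,
  ret = ret.dtype.type(ret / rcount)
```

View pics/fin.png

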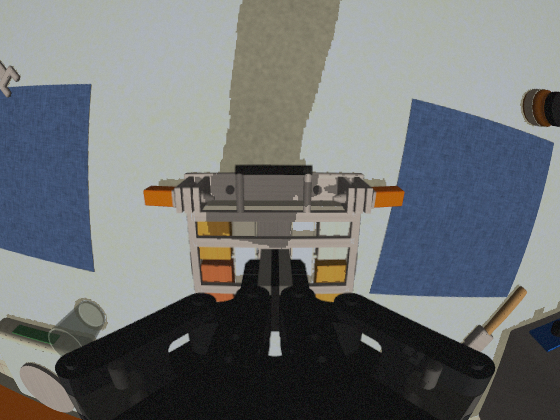

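The pushes moved nothing further, so both pins are home. The final view shows the grille level, the pins at (160,196) and (388,196), and the bystanders where they were. I'm handing in.

```bash
python3 -c "
from workcell import arm
print(arm.job_done())"
```

```text
the job is handed in; nothing more can be done
None
```

The job is handed in at about 88 s of the 210 s: all six blocks are in pockets of their own, the grille is shut and level, and both pins are pushed home through the forks and eyes; the hand-in call returned no verdict.

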